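# Line up the scale's calibration weights by size

## Robot

A 6-joint arm with a two-finger parallel gripper is mounted at the origin on the work surface. World frame = base frame: x ahead of the robot, y to its left, z up, the work surface at z = 0. Lengths are in m, angles in rad, forces in N, time in s.
With the tool pointing down it reaches from about 0.3 to 0.875 m from the base axis. Payload 4.2 kg.
Tool frame: the origin (TCP) lies at the very end of the fingers, on their centre line; the grasp point (between the pads) lies 19 mm behind it; z points along the fingers, y is the line along which they close (so a half turn about z gives the same grasp; the last joint's range is limited). The gripper opens to 85 mm and grips with 20 to 120 N. Pads are 22 mm wide; open, the fingers measure 114 mm over their backs; the gripper's body (76 mm by 85 mm) begins 54 mm behind the grasp point. The pads swing forward as they close: fully open they stand 13 mm farther back than shut.
Start: joints at [1.175, 0.32, 1.565, -0, 1.257, -0.02], TCP at [0.211, 0.535, 0.231] pointing down, gripper open.
Joint ranges: [-3.11, 3.11], [-0.84, 2.01], [0.21, 2.61], [-1.34, 4.49], [0.05, 2.63], [-2.56, 2.56]. Speed limits (rad/s): [2.57, 2.57, 3.14, 3.14, 3.14, 3.14].

## Interface

Orientations are given as [roll, pitch, yaw] about the fixed x, y, z axes, in that order (R = Rz(yaw) Ry(pitch) Rx(roll)).
In Python, from rig import bot gives the robot as it stands.
- The arm moves only by the tool send_rows, never from a script. Its argument "rows" is a list of rows, each an object of numbers: "tx", "ty", "tz": the shift along the world's x, y, z as a fraction of full scale; "ax", "ay", "az": the turn, a rotation vector about the world's x, y, z as a fraction of full scale. In form: [{"tx": .., "ty": .., "tz": .., "ax": .., "ay": .., "az": ..}, ...]. A call has 1 to 20 rows; each row is the pose to reach, as a shift and turn from the pose commanded when the call began; what a row does not reach only later rows make up. Full scale, the value 1, is 0.15 m for a shift and pi/2 rad for a turn. A row lasts 1/8 s, in which the tool goes at most 62.5 mm and 10.7 degrees, less where a joint would pass 70% of its speed; a pose out of reach is approached as far as the arm can. A call with a number of a shift or a turn outside -1 to 1 is refused whole. A call with a gripper value outside its range is refused whole. "gripper" is the opening, from -1 (shut) to 1 (fully open), set as the call begins (left out, the last holds). The fingers move at their own pace and stop on an object; "grip_force" is the grip in N (left out, the last holds). Time passes only in rows, so rows that repeat a pose let the fingers close. It gives the time, the measured TCP pose, the force, the opening and the grip force at its end, in the units of the state.
- bot.read_state(): the state, without advancing time (a new reading comes with each control period).
- bot.grab_frame(name): name is "scene" or "side" or "wrist"; returns (picture, depth): 420x560x3 uint8, blue, green, red; 420x560 float32, m along the optical axis (not along the pixel's ray), 0 where there is no reading.
- bot.calibration(name): a dict with "vertical_fov" (degrees; the focal length in pixels is half the picture's height over the tangent of half this angle, whatever the lens; pixels are square), "cx", "cy" (the principal point, pixels), "xyz" and "rotation" of the camera in the world; the wrist camera has in their place "tool_from_camera" (4x4, takes a point from camera to tool coordinates, whose origin is the TCP and whose axes are the flange's). Camera axes: x right, y down, z forward; pixel columns grow to the right and rows downward; lengths in m; the calibration is good to about 2 mm. A picture is of the moment at which its call begins: read the wrist's pose just before it. calibration takes no time and is no camera call.
- bot.job_done(): hands the job in; it is judged then, once.
Trained networks look in the newest picture that a camera, given by its name, has taken for a name from the list of things; names that differ only in an ending like _2 or _b are one class to them, and where a whole thing is asked for, a point or a joint stands for the part that bears it (a point fixed in the world has none). Each returns a list of dicts, best first, with "score" (0 to 1); they miss things now and then, are a little off and sometimes report something else, mostly with a low value. They report only what shows in the picture. A call takes as long as a camera call. They do not tell look-alikes from the thing itself.
- bot.masks_of(camera, label): "mask" (420x560 bool, what is visible of it) and "extent" ([centre column, centre row, width, height] in pixels, round what is visible of it).
The state is a dict: "time_s": time; "q": joint angles; "qvel": joint speeds; "effort": joint torques, N m; "ee_pos": TCP position; "eef_rot": TCP orientation; "wrist_force": force on the tool from outside, world axes, zero at the start; "ft_torque": the same for the moment, N m; "finger_gap": finger opening in m; "finger_force": force on a finger pad.
Only numpy, scipy, OpenCV 4.12 (cv2) and the standard library are available. Lean on these libraries where they do the work, as an engineer would, in place of code of your own. Each camera call takes 0.05 s, during which the arm holds its last target. There are 200 camera calls.

## Task

Before the checkout scale is calibrated, line up the four steel calibration weights in order of size on the row of round pads, one standing upright in the middle of each pad, the largest on the pad next to the white end stop and the smallest on the pad farthest from it. Set each one down gently, without dropping it or knocking any over, and leave the round bubble level where it stands.

Things in the scene. Friction and masses are not known exactly. Their poses are not given: they have to be found in the camera images.
- weight_xl: the largest of four plain steel calibration weights, about 600 g: an upright cylinder 50 mm in diameter with straight sides up to 42 mm, then a neck and a narrower knob, 62 mm tall in all; stands loose on the table at the start. Origin: centre of its underside, z up along its axis.
- weight_l: the second largest of four plain steel calibration weights, about 280 g: an upright cylinder 38 mm in diameter with straight sides up to 32 mm, then a neck and a narrower knob, 48 mm tall in all; stands loose on the table at the start. Origin: centre of its underside, z up along its axis.
- weight_m: the second smallest of four plain steel calibration weights, about 120 g: an upright cylinder 28 mm in diameter with straight sides up to 24 mm, then a neck and a narrower knob, 36 mm tall in all; stands loose on the table at the start. Origin: centre of its underside, z up along its axis.
- weight_s: the smallest of four plain steel calibration weights, about 36 g: an upright cylinder 18 mm in diameter with straight sides up to 17 mm, then a neck and a narrower knob, 25 mm tall in all; stands loose on the table at the start. Origin: centre of its underside, z up along its axis.
- pad_a: one of four identical round grey pads, 55 mm in diameter, 3 mm thick, small dark ring at the centre, fixed in a row (about 80 mm between centres) on a flat black strip 90 x 420 x 4 mm; its letter does not tell its place in the row. Its flat top is 7 mm above the table. Origin: centre of the pad's underside, 3 mm below its top; x points across the row, y along it.
- pad_b: one of four identical round grey pads, 55 mm in diameter, 3 mm thick, small dark ring at the centre, fixed in a row (about 80 mm between centres) on a flat black strip 90 x 420 x 4 mm; its letter does not tell its place in the row. Its flat top is 7 mm above the table. Origin: centre of the pad's underside, 3 mm below its top; x points across the row, y along it.
- pad_c: one of four identical round grey pads, 55 mm in diameter, 3 mm thick, small dark ring at the centre, fixed in a row (about 80 mm between centres) on a flat black strip 90 x 420 x 4 mm; its letter does not tell its place in the row. Its flat top is 7 mm above the table. Origin: centre of the pad's underside, 3 mm below its top; x points across the row, y along it.
- pad_d: one of four identical round grey pads, 55 mm in diameter, 3 mm thick, small dark ring at the centre, fixed in a row (about 80 mm between centres) on a flat black strip 90 x 420 x 4 mm; its letter does not tell its place in the row. Its flat top is 7 mm above the table. Origin: centre of the pad's underside, 3 mm below its top; x points across the row, y along it.
- end_stop: white upright end stop, a fixed block 70 mm across the row, 14 mm thick and 40 mm high, standing on one end of the black strip, on the line of the pads, about 65 mm beyond the centre of the nearest pad (the strip's other end has only a low black plate). Origin: centre of its underside, 4 mm above the table.
- bubble_level: round bubble level standing loose among the weights: black disc 32 mm in diameter with a green glass top, 14 mm high; stays where it is. Origin: centre of its underside.
Not all that is in view belongs to the job. Leave any turquoise or yellow look-alike of the pad_b alone.

How it is judged:
By the outcome, as a careful person would: the job done as asked, in the order asked, and still so for the second after the job is handed in, with the robot touching nothing.
It also fails if it takes over 122 s, if anything falls off the work surface, if the arm or the gripper's body presses on something with over 40 N, if the wrist force passes 120 N, or if a joint passes its speed limit or range.

## Working session

There is one attempt and no reset: what is moved stays moved. The work goes in short steps, Python scripts to look and compute and a tool call to move; the robot and the scene stay as the last step left them, time stands still between calls to the robot, and variables do not carry over. Pictures are saved under pics/ and viewed, at most 14 in all, crops included, and the job is handed in when it is done.

Besides the shell and the picture viewer there is one more tool, called after "Request:" as name([rows], argument=value, ...), one row to a line, values as JSON. send_rows: Moves the arm, as the interface text tells. Its arguments: {"type":"object","properties":{"rows":{"type":"array","items":{"type":"object","properties":{"tx":{"type":"number"},"ty":{"type":"number"},"tz":{"type":"number"},"ax":{"type":"number"},"ay":{"type":"number"},"az":{"type":"number"}}}},"gripper":{"type":"number"},"grip_force":{"type":"number"}},"required":["rows"]}

```bash
mkdir -p pics; ls; python3 - <<'E'
from rig import bot
import cv2,numpy as np
s=bot.read_state();print({k:np.round(v,3) for k,v in s.items()})
a,d=bot.grab_frame("scene");b,e=bot.grab_frame("side")
cv2.imwrite("pics/scene.png",a);cv2.imwrite("pics/side.png",b)
for n in("scene","side","wrist"):print(bot.calibration(n))
E
```

```text
pics
{'time_s': np.float64(0.0), 'q': array([ 1.175,  0.32 ,  1.566, -0.   ,  1.257, -0.02 ]), 'qvel': array([-0.001, -0.001, -0.001, -0.001,  0.   , -0.001]), 'effort': array([-1.0000e-03, -4.1552e+01, -2.3416e+01, -0.0000e+00,  8.0000e-03,
        0.0000e+00]), 'ee_pos': array([0.211, 0.534, 0.23 ]), 'eef_rot': array([-3.14 , -0.   ,  2.766]), 'wrist_force': array([ 0.015, -0.218, -0.759]), 'ft_torque': array([ 0.017,  0.011, -0.028]), 'finger_force': np.float64(0.0), 'finger_gap': np.float64(0.085)}
{'vertical_fov': 52.620496167736924, 'cx': 275.2157737111344, 'cy': 204.3663771322315, 'xyz': array([1.16803186, 0.34024813, 0.58483541]), 'rotation': array([-2.24041024, -0.00597474,  2.07036995])}
{'vertical_fov': 57.30740269859936, 'cx': 281.37573883884176, 'cy': 213.2824041908294, 'xyz': array([ 0.21180586, -0.40240386,  0.47289886]), 'rotation': array([-2.23390849,  0.01190607, -0.71891723])}
{'vertical_fov': 63.40388077451201, 'cx': 282.3762665359159, 'cy': 200.50750409988663, 'tool_from_camera': array([[ 5.95670051e-04, -9.52019950e-01, -3.06035389e-01,
         7.90506129e-02],
       [ 9.99999693e-01,  4.11237193e-04,  6.67124991e-04,
        -3.56486037e-04],
       [-5.09263166e-04, -3.06035692e-01,  9.52019903e-01,
        -1.41456388e-01],
       [ 0.00000000e+00,  0.00000000e+00,  0.00000000e+00,
         1.00000000e+00]])}
```

View pics/scene.png

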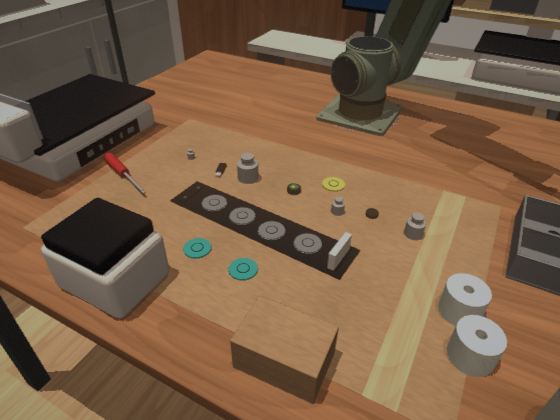

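View pics/side.png

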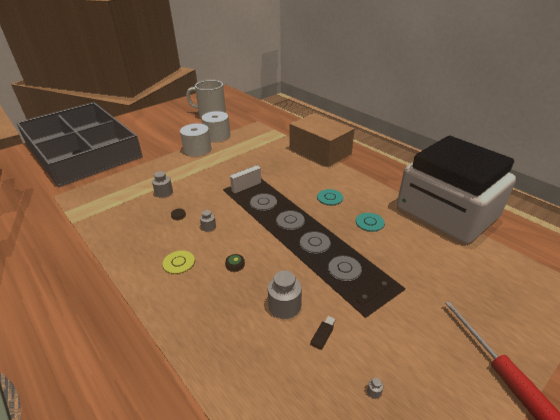

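The scene view shows the weights at XL (247,168), L (415,226), M (338,206) and S (190,154). The grey pads are at (214,202), (242,215), (272,230) and (308,243), with the white stop at (340,250). The bubble level is at (294,188). The turquoise and yellow discs and the plain black disc at (372,213) are look-alikes to leave alone. Next I'll measure from both cameras and confirm with one crop.

```bash
cat > h.py <<'E'
from rig import bot
import cv2,numpy as np
from scipy.spatial.transform import Rotation as R
from scipy.optimize import least_squares
W={'weight_xl':(.025,.042,.062),'weight_l':(.019,.032,.048),'weight_m':(.014,.024,.036),'weight_s':(.009,.017,.025)}
def cam(n,st=None):
    c=bot.calibration(n)
    f=210/np.tan(np.radians(c['vertical_fov']/2))
    if 'xyz' in c: Rm=R.from_euler('xyz',c['rotation']).as_matrix();t=np.array(c['xyz'])
    else:
        T=np.eye(4);T[:3,:3]=R.from_euler('xyz',st['eef_rot']).as_matrix();T[:3,3]=st['ee_pos']
        T=T@c['tool_from_camera'];Rm=T[:3,:3];t=T[:3,3]
    return f,c['cx'],c['cy'],Rm,t
def rays(C,u,v):
    f,cx,cy,Rm,t=C
    return np.stack([(u-cx)/f,(v-cy)/f,np.ones_like(u)],-1)@Rm.T
def plane(C,u,v,z):
    d=rays(C,np.float64(u),np.float64(v));return C[4]+d*((z-C[4][2])/d[...,2])[...,None]
def cloud(C,m,D):
    v,u=np.nonzero(m&(D>0));return C[4]+rays(C,u.astype(float),v.astype(float))*D[v,u][:,None]
def proj(C,P):
    p=(np.asarray(P)-C[4])@C[3];return C[1]+C[0]*p[...,0]/p[...,2],C[2]+C[0]*p[...,1]/p[...,2]
E
cat > m.py <<'E'
from h import *
for n in("scene","side"):
    a,D=bot.grab_frame(n);C=cam(n);print(n)
    for l in list(W)+['pad_a','end_stop','bubble_level']:
        for r in bot.masks_of(n,l)[:9]:
            if r['score']<.3: continue
            m=r['mask'];P=cloud(C,m,D);e=r['extent']
            z=np.percentile(P[:,2],[2,98]) if len(P) else [0,0]
            zz={'pad_a':.007}.get(l,0.0)
            v,u=np.nonzero(m);c=plane(C,u.mean(),v.mean(),.007)
            out=[l,round(r['score'],2),np.round(e,0),'z',np.round(z,3),'c@7mm',np.round(c,4)[:2],'med',np.round(np.median(P,0),4)]
            if l in W:
                rr,hs,h=W[l];Q=P[(P[:,2]>.003)&(P[:,2]<hs-.002)]
                if len(Q)>10:
                    s=least_squares(lambda p:np.hypot(*(Q[:,:2]-p).T)-rr,Q[:,:2].mean(0)-(C[4][:2]-Q[:,:2].mean(0))*0.03,loss='soft_l1',f_scale=.001)
                    out+=['fit',np.round(s.x,4),np.round(np.sqrt(np.mean(s.fun**2)),4)]
            print(*out)
    if n=='scene':cv2.imwrite("pics/crop.png",cv2.resize(a[130:280,160:450],None,fx=2.7,fy=2.7,interpolation=cv2.INTER_CUBIC))
E
python3 m.py
```

```text
scene
weight_xl 0.83 [248. 166.  24.  31.] z [0.004 0.062] c@7mm [ 0.4337 -0.1348] med [ 0.4721 -0.1097  0.0393] fit [ 0.4581 -0.1181] 0.0013
weight_l 0.69 [416. 229.  21.  23.] z [0.002 0.048] c@7mm [0.4507 0.2815] med [0.4774 0.2838 0.0305] fit [0.4651 0.2823] 0.001
weight_l 0.5 [337. 205.  19.  21.] z [0.002 0.036] c@7mm [0.4652 0.1161] med [0.4823 0.1219 0.0226] fit [0.4676 0.117 ] 0.0036
weight_m 0.69 [416. 229.  21.  23.] z [0.002 0.048] c@7mm [0.4507 0.2815] med [0.4774 0.2838 0.0305] fit [0.4936 0.285 ] 0.0059
weight_m 0.5 [337. 205.  19.  21.] z [0.002 0.036] c@7mm [0.4652 0.1161] med [0.4823 0.1219 0.0226] fit [0.4979 0.1256] 0.0044
weight_s 0.69 [416. 229.  21.  23.] z [0.002 0.048] c@7mm [0.4507 0.2815] med [0.4774 0.2838 0.0305] fit [0.4763 0.2833] 0.0039
weight_s 0.5 [337. 205.  19.  21.] z [0.002 0.036] c@7mm [0.4652 0.1161] med [0.4823 0.1219 0.0226] fit [0.4924 0.1231] 0.0044
pad_a 0.96 [272. 232.  25.  20.] z [0.004 0.008] c@7mm [0.6035 0.0284] med [0.603  0.0279 0.0064]
pad_a 0.9 [308. 245.  30.  20.] z [0.003 0.008] c@7mm [0.6027 0.1079] med [0.6026 0.108  0.0063]
[... 1928 characters left out ...]
[264. 205.  30.  16.] z [0.004 0.009] c@7mm [0.5968 0.1046] med [0.5963 0.1042 0.0073]
pad_a 0.83 [345. 269.  31.  24.] z [0.006 0.009] c@7mm [ 0.582  -0.1318] med [ 0.5812 -0.1324  0.0076]
pad_a 0.76 [181. 262.  35.  22.] z [0.001 0.006] c@7mm [0.3817 0.0659] med [0.3829 0.068  0.004 ]
pad_a 0.64 [292. 220.  27.  19.] z [0.004 0.009] c@7mm [0.5993 0.0224] med [0.5987 0.0219 0.0073]
pad_a 0.62 [370. 219.  29.  20.] z [0.002 0.006] c@7mm [ 0.7079 -0.0826] med [ 0.7112 -0.0804  0.004 ]
pad_a 0.53 [330. 197.  24.  16.] z [0.    0.006] c@7mm [0.7113 0.0254] med [0.7147 0.0282 0.0039]
bubble_level 0.74 [238. 264.  22.  18.] z [0.001 0.016] c@7mm [4.521e-01 4.000e-04] med [ 0.4499 -0.0041  0.0128]
```

View pics/crop.png

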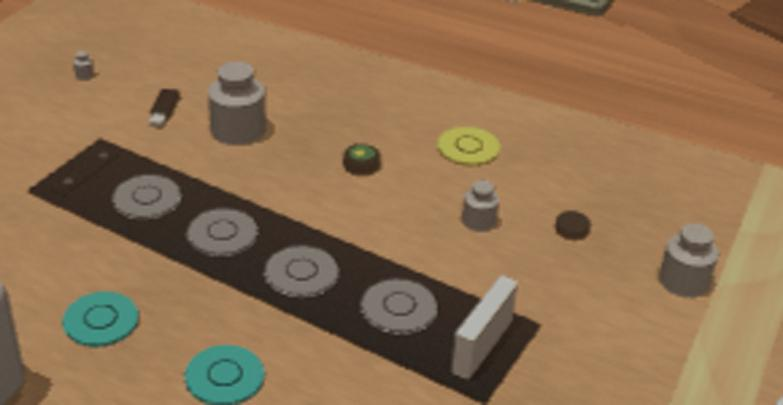

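The crop confirms the four grey pads on the black strip and the white stop next to the right-hand pad. The four steel weights are distinct in size, and the USB stick and plain black disc aren't part of the job. I'll go above the row for an accurate wrist view.

Request:
send_rows([
  {"tx":0.17,"ty":-0.28,"tz":0.04,"az":-0.063},
  {"tx":0.34,"ty":-0.56,"tz":0.08,"az":-0.127},
  {"tx":0.515,"ty":-0.84,"tz":0.12,"az":-0.19},
], gripper=1)

```text
$.rows[0]: bad value
```

Request:
send_rows([
  {"tx":0.17,"ty":-0.28,"tz":0.04,"az":-0.063},
  {"tx":0.34,"ty":-0.56,"tz":0.08,"az":-0.127},
  {"tx":0.515,"ty":-0.84,"tz":0.12,"az":-0.19},
])

```text
$.rows[0]: bad value
```

Request:
send_rows([
  {"tx":0.17,"ty":-0.28,"tz":0.04,"az":-0.063},
  {"tx":0.34,"ty":-0.56,"tz":0.08,"az":-0.127},
  {"tx":0.515,"ty":-0.84,"tz":0.12,"az":-0.19},
])

```text
$.rows[0]: bad value
```

Request:
send_rows([
  {"tx":0.17,"ty":-0.28,"tz":0.04,"az":-0.063},
  {"tx":0.34,"ty":-0.56,"tz":0.08,"az":-0.127},
  {"tx":0.515,"ty":-0.84,"tz":0.12,"az":-0.19},
  {"tx":0.515,"ty":-0.84,"tz":0.12,"az":-0.19},
  {"tx":0.515,"ty":-0.84,"tz":0.12,"az":-0.19},
])

```text
$.rows[0]: bad value
```

Request:
send_rows([
  {"tx":0.17,"ty":-0.28,"tz":0.04,"ax":0,"ay":0,"az":-0.063},
  {"tx":0.34,"ty":-0.56,"tz":0.08,"ax":0,"ay":0,"az":-0.127},
  {"tx":0.515,"ty":-0.84,"tz":0.12,"ax":0,"ay":0,"az":-0.19},
], gripper=1)

```text
time_s: 1.27
ee_pos: [0.2889, 0.4077, 0.2495]
eef_rot: [3.141, 0.0, 2.465]
wrist_force: [0.5, 0.6, 0.7]
finger_gap: 0.0853
finger_force: 0.0
```

Request:
send_rows([
  {"tx":0.17,"ty":-0.28,"tz":0.04,"ax":0,"ay":0,"az":-0.063},
  {"tx":0.34,"ty":-0.56,"tz":0.08,"ax":0,"ay":0,"az":-0.127},
  {"tx":0.515,"ty":-0.84,"tz":0.12,"ax":0,"ay":0,"az":-0.19},
])

```text
time_s: 1.65
ee_pos: [0.3662, 0.2815, 0.2677]
eef_rot: [3.141, 0.0, 2.166]
wrist_force: [0.9, 0.5, -0.3]
finger_gap: 0.0853
finger_force: 0.0
```

Request:
send_rows([
  {"tx":0.17,"ty":-0.28,"tz":0.04,"ax":0,"ay":0,"az":-0.063},
  {"tx":0.34,"ty":-0.56,"tz":0.08,"ax":0,"ay":0,"az":-0.127},
  {"tx":0.515,"ty":-0.84,"tz":0.12,"ax":0,"ay":0,"az":-0.19},
])

```text
time_s: 2.02
ee_pos: [0.4434, 0.1554, 0.2858]
eef_rot: [3.141, -0.0, 1.867]
wrist_force: [0.0, 0.2, 0.1]
finger_gap: 0.0853
finger_force: 0.0
```

Request:
send_rows([
  {"tx":0.17,"ty":-0.28,"tz":0.04,"ax":0,"ay":0,"az":-0.063},
  {"tx":0.34,"ty":-0.56,"tz":0.08,"ax":0,"ay":0,"az":-0.127},
  {"tx":0.515,"ty":-0.84,"tz":0.12,"ax":0,"ay":0,"az":-0.19},
  {"tx":0.515,"ty":-0.84,"tz":0.12,"ax":0,"ay":0,"az":-0.19},
  {"tx":0.515,"ty":-0.84,"tz":0.12,"ax":0,"ay":0,"az":-0.19},
])

```text
time_s: 2.65
ee_pos: [0.5196, 0.0312, 0.3031]
eef_rot: [-3.141, -0.001, 1.572]
wrist_force: [-0.0, -0.7, 0.4]
finger_gap: 0.0856
finger_force: 0.0
```

```bash
cat > w.py <<'E'
from h import *
import sys
s=bot.read_state();a,D=bot.grab_frame("wrist");C=cam("wrist",s)
print('ee',np.round(s['ee_pos'],4),np.round(s['eef_rot'],3),'t',round(s['time_s'],2))
cv2.imwrite(f"pics/{sys.argv[1]}.png",a)
def fitw(l,P):
    rr,hs,h=W[l];Q=P[(P[:,2]>.003)]
    return Q
for r in bot.masks_of("wrist","pad_a"):
    if r['score']<.3: continue
    v,u=np.nonzero(r['mask']);c=cv2.fitEllipse(cv2.convexHull(np.stack([u,v],1).astype(np.int32)).astype(np.float32))[0] if len(u)>20 else (0,0)
    P=cloud(C,r['mask'],D)
    print('pad',round(r['score'],2),np.round(c,1),np.round(plane(C,c[0],c[1],.007),4)[:2],'zmed',np.round(np.median(P[:,2]),4))
seen=[]
for l in W:
  for r in bot.masks_of("wrist",l):
    if r['score']<.3: continue
    e=r['extent']
    if any(np.hypot(e[0]-q[0],e[1]-q[1])<8 for q in seen): continue
    seen.append(e)
    P=cloud(C,r['mask'],D);zt=np.percentile(P[:,2],97)
    T=P[P[:,2]>zt-.004]                 # knob top disc
    c,rad=cv2.minEnclosingCircle(T[:,:2].astype(np.float32))
    # shoulder/body silhouette top: points close to shoulder height of matching weight
    k=min(W,key=lambda k:abs(W[k][2]-zt))
    print(k,round(r['score'],2),np.round(e,0),'ztop',round(zt,4),'knob',np.round(T.mean(0)[:2],4),'circ',np.round(c,4),round(rad,4),'med',np.round(np.median(P,0),4))
E
python3 w.py w1
```

```text
ee [0.5196 0.0312 0.3031] [-3.141e+00 -1.000e-03  1.572e+00] t 2.65
pad 0.93 [419.8 230.8] [ 0.7102 -0.0744] zmed 0.0026
pad 0.85 [344.5 158.3] [0.5996 0.0271] zmed 0.006
pad 0.77 [346.9  93.5] [0.5978 0.1075] zmed 0.006
pad 0.74 [432.2 155.3] [0.7129 0.0313] zmed 0.0026
pad 0.68 [325.8 264.5] [ 0.5815 -0.1272] zmed 0.0059
pad 0.65 [175.8 121.6] [0.3846 0.0733] zmed 0.0025
pad 0.55 [333.9 213.5] [ 0.5894 -0.0492] zmed 0.0059
weight_xl 0.8 [240. 263.  37.  47.] ztop 0.0616 knob [ 0.4582 -0.1167] circ [ 0.4583 -0.1179] 0.0158 med [ 0.4607 -0.1067  0.0423]
weight_m 0.69 [244.  82.  27.  25.] ztop 0.036 knob [0.4733 0.1187] circ [0.4731 0.1182] 0.0087 med [0.4747 0.1187 0.0248]
weight_s 0.56 [240. 359.  10.  19.] ztop 0.0242 knob [ 0.4526 -0.2908] circ [ 0.4533 -0.2934] 0.0048 med [ 0.453  -0.287   0.0154]
weight_s 0.33 [348.  95.  45.  46.] ztop 0.0077 knob [0.5982 0.1074] circ [0.598  0.1069] 0.0276 med [0.598  0.1079 0.006 ]
```

View pics/w1.png

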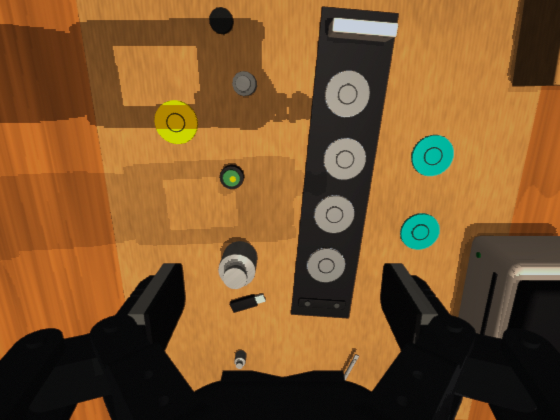

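The wrist view shows the pads at (347,93), (345,159), (334,214) and (326,265), with the stop at (362,28) and the level at (232,177). I'll refine the pad centres from their outlines in the same picture.

```bash
cat > pads.py <<'E'
from h import *
import sys
s=bot.read_state();a=cv2.imread('pics/w1.png');C=cam("wrist",s)
g=a.max(2);sat=a.max(2).astype(int)-a.min(2)
m=((sat<40)&(g>75)).astype(np.uint8);m[:65]=0;m[285:]=0;m[:,:300]=0;m[:,372:]=0
m=cv2.morphologyEx(m,cv2.MORPH_CLOSE,np.ones((5,5)))
for c in cv2.findContours(m,0,1)[0]:
    if cv2.contourArea(c)<400: continue
    p=plane(C,c[:,0,0],c[:,0,1],.007)[:,:2]
    f=lambda q:np.hypot(*(p-q[:2]).T)-q[2]
    r=least_squares(f,[*p.mean(0),.027],loss='soft_l1',f_scale=.001)
    print(np.round(r.x,4))
E
python3 pads.py
```

```text
[ 0.582  -0.1276  0.027 ]
[ 0.5898 -0.0497  0.027 ]
[0.5998 0.0268 0.0271]
[0.5982 0.1075 0.0272]
```

Request:
send_rows([
  {"tx":-0.1,"ty":-0.25,"tz":-0.2,"ax":0,"ay":0,"az":0},
  {"tx":-0.2,"ty":-0.5,"tz":-0.45,"ax":0,"ay":0,"az":0},
  {"tx":-0.3,"ty":-0.75,"tz":-0.7,"ax":0,"ay":0,"az":0},
  {"tx":-0.41,"ty":-0.99,"tz":-1,"ax":0,"ay":0,"az":0},
  {"tx":-0.41,"ty":-0.99,"tz":-1,"ax":0,"ay":0,"az":0},
  {"tx":-0.41,"ty":-0.99,"tz":-1,"ax":0,"ay":0,"az":0},
])

```text
time_s: 3.7
ee_pos: [0.4595, -0.1174, 0.1542]
eef_rot: [3.139, 0.0, 1.572]
wrist_force: [-0.0, -0.1, 0.4]
finger_gap: 0.0856
finger_force: 0.0
```

```bash
python3 w.py w2
```

```text
ee [ 0.4595 -0.1174  0.1542] [3.139 0.    1.572] t 3.7
pad 0.95 [418.6 196.4] [ 0.5803 -0.1277] zmed 0.006
pad 0.8 [468.2   0.6] [0.5985 0.0261] zmed 0.006
pad 0.68 [563.3 142.2] [ 0.697  -0.0796] zmed 0.0024
pad 0.65 [440.7 105.7] [ 0.5888 -0.05  ] zmed 0.006
weight_xl 0.71 [282. 192.  62.  68.] ztop 0.0617 knob [ 0.4575 -0.1176] circ [ 0.4575 -0.118 ] 0.0155 med [ 0.458 -0.111  0.043]
weight_s 0.38 [468.  21.  75.  41.] ztop 0.0075 knob [0.5989 0.0151] circ [0.5993 0.0259] 0.0277 med [0.5986 0.0158 0.006 ]
weight_s 0.67 [277. 352.  15.  33.] ztop 0.0243 knob [ 0.4522 -0.2916] circ [ 0.4527 -0.2924] 0.0059 med [ 0.4522 -0.2878  0.0157]
```

View pics/w2.png

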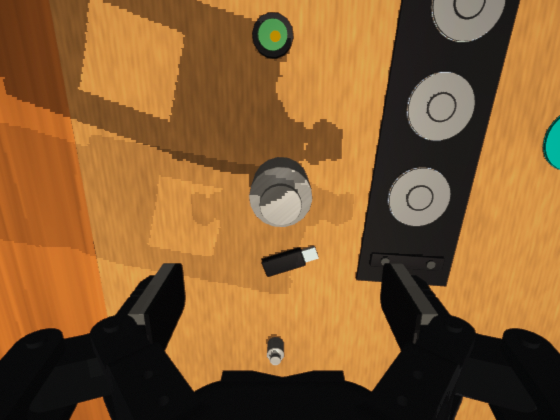

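The XL weight is at (281,192), almost centred under the gripper. I'll descend and grip.

Request:
send_rows([
  {"tx":-0.013,"ty":-0.004,"tz":-0.2,"ax":0,"ay":0,"az":0},
  {"tx":-0.013,"ty":-0.004,"tz":-0.45,"ax":0,"ay":0,"az":0},
  {"tx":-0.013,"ty":-0.004,"tz":-0.7,"ax":0,"ay":0,"az":0},
  {"tx":-0.013,"ty":-0.004,"tz":-0.9,"ax":0,"ay":0,"az":0},
  {"tx":-0.013,"ty":-0.004,"tz":-0.97,"ax":0,"ay":0,"az":0},
  {"tx":-0.013,"ty":-0.004,"tz":-0.97,"ax":0,"ay":0,"az":0},
  {"tx":-0.013,"ty":-0.004,"tz":-0.97,"ax":0,"ay":0,"az":0},
])

```text
time_s: 4.88
ee_pos: [0.4576, -0.1184, 0.0089]
eef_rot: [3.139, 0.001, 1.572]
wrist_force: [-0.0, -0.3, 0.3]
finger_gap: 0.0851
finger_force: 0.0
```

Request:
send_rows([
  {"tx":0,"ty":0,"tz":0,"ax":0,"ay":0,"az":0},
  {"tx":0,"ty":0,"tz":0,"ax":0,"ay":0,"az":0},
  {"tx":0,"ty":0,"tz":0,"ax":0,"ay":0,"az":0},
  {"tx":0,"ty":0,"tz":0,"ax":0,"ay":0,"az":0},
  {"tx":0,"ty":0,"tz":0,"ax":0,"ay":0,"az":0},
  {"tx":0,"ty":0,"tz":0,"ax":0,"ay":0,"az":0},
  {"tx":0,"ty":0,"tz":0,"ax":0,"ay":0,"az":0},
  {"tx":0,"ty":0,"tz":0,"ax":0,"ay":0,"az":0},
], gripper=-1, grip_force=45)

```text
time_s: 5.88
ee_pos: [0.4577, -0.1184, 0.0089]
eef_rot: [3.139, 0.001, 1.571]
wrist_force: [-0.2, 0.0, 5.9]
finger_gap: 0.0486
finger_force: 46.1
```

Request:
send_rows([
  {"tx":0,"ty":0,"tz":0.04,"ax":0,"ay":0,"az":0},
  {"tx":0,"ty":0,"tz":0.2,"ax":0,"ay":0,"az":0},
  {"tx":0,"ty":0,"tz":0.4,"ax":0,"ay":0,"az":0},
  {"tx":0.1,"ty":0.15,"tz":0.55,"ax":0,"ay":0,"az":0},
  {"tx":0.27,"ty":0.4,"tz":0.6,"ax":0,"ay":0,"az":0},
  {"tx":0.45,"ty":0.7,"tz":0.6,"ax":0,"ay":0,"az":0},
  {"tx":0.6,"ty":0.95,"tz":0.6,"ax":0,"ay":0,"az":0},
])

```text
time_s: 6.75
ee_pos: [0.5462, 0.0258, 0.0972]
eef_rot: [-3.139, 0.0, 1.572]
wrist_force: [-0.1, 0.5, -6.4]
finger_gap: 0.0486
finger_force: 49.1
```

Request:
send_rows([
  {"tx":0.15,"ty":0.25,"tz":0,"ax":0,"ay":0,"az":0},
  {"tx":0.28,"ty":0.46,"tz":0,"ax":0,"ay":0,"az":0},
  {"tx":0.335,"ty":0.556,"tz":0,"ax":0,"ay":0,"az":0},
  {"tx":0.335,"ty":0.556,"tz":0,"ax":0,"ay":0,"az":0},
  {"tx":0.335,"ty":0.556,"tz":0,"ax":0,"ay":0,"az":0},
])

```text
time_s: 7.38
ee_pos: [0.5955, 0.1065, 0.0972]
eef_rot: [-3.139, 0.001, 1.571]
wrist_force: [0.5, 0.0, -6.2]
finger_gap: 0.0483
finger_force: 49.1
```

```bash
python3 w.py w3
```

```text
ee [0.5955 0.1065 0.0972] [-3.139e+00  1.000e-03  1.571e+00] t 7.38
pad 0.82 [  3.7 243.3] [0.3864 0.0763] zmed 0.0023
pad 0.78 [415.9 398.7] [ 0.7123 -0.0727] zmed 0.0026
pad 0.75 [433.  290.9] [0.7124 0.0364] zmed 0.0026
pad 0.73 [287.7 201.8] [0.5984 0.1094] zmed 0.0059
weight_xl 0.57 [286. 294. 133. 166.] ztop 0.1497 knob [0.595  0.1095] circ [0.5952 0.1072] 0.0159 med [0.5948 0.1179 0.1313]
weight_m 0.74 [108. 192.  58.  50.] ztop 0.0354 knob [0.4739 0.1192] circ [0.4736 0.119 ] 0.009 med [0.4788 0.1221 0.024 ]
```

View pics/w3.png

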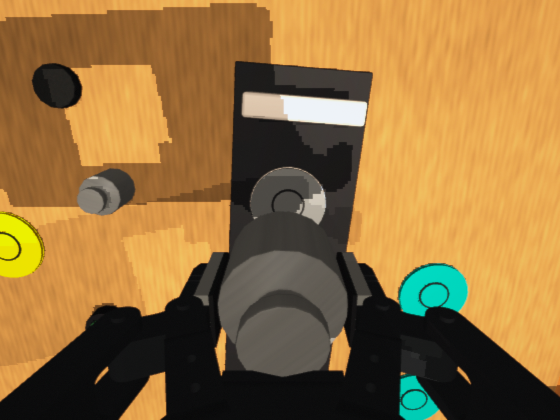

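The held XL is at (286,290), centred in the fingers. The target pad's ring is at (288,204), about 3 mm further +x than the weight. I'll correct that and lower in small steps.

Request:
send_rows([
  {"tx":0.02,"ty":0.006,"tz":-0.15,"ax":0,"ay":0,"az":0},
  {"tx":0.02,"ty":0.006,"tz":-0.3,"ax":0,"ay":0,"az":0},
  {"tx":0.02,"ty":0.006,"tz":-0.43,"ax":0,"ay":0,"az":0},
  {"tx":0.02,"ty":0.006,"tz":-0.5,"ax":0,"ay":0,"az":0},
  {"tx":0.02,"ty":0.006,"tz":-0.52,"ax":0,"ay":0,"az":0},
  {"tx":0.02,"ty":0.006,"tz":-0.53,"ax":0,"ay":0,"az":0},
  {"tx":0.02,"ty":0.006,"tz":-0.536,"ax":0,"ay":0,"az":0},
  {"tx":0.02,"ty":0.006,"tz":-0.536,"ax":0,"ay":0,"az":0},
])

```text
time_s: 8.68
ee_pos: [0.6001, 0.1086, 0.0179]
eef_rot: [3.141, -0.0, 1.572]
wrist_force: [0.1, 0.1, -7.0]
finger_gap: 0.0485
finger_force: 49.0
```

Request:
send_rows([
  {"tx":-0.01,"ty":-0.007,"tz":0,"ax":0,"ay":0,"az":0},
  {"tx":-0.01,"ty":-0.007,"tz":-0.004,"ax":0,"ay":0,"az":0},
  {"tx":-0.01,"ty":-0.007,"tz":-0.008,"ax":0,"ay":0,"az":0},
  {"tx":-0.01,"ty":-0.007,"tz":-0.011,"ax":0,"ay":0,"az":0},
  {"tx":-0.01,"ty":-0.007,"tz":-0.014,"ax":0,"ay":0,"az":0},
  {"tx":-0.01,"ty":-0.007,"tz":-0.014,"ax":0,"ay":0,"az":0},
  {"tx":-0.01,"ty":-0.007,"tz":-0.014,"ax":0,"ay":0,"az":0},
])

```text
time_s: 9.55
ee_pos: [0.5984, 0.1076, 0.016]
eef_rot: [3.141, -0.0, 1.572]
wrist_force: [-2.2, -0.0, 2.8]
finger_gap: 0.0486
finger_force: 50.0
```

Request:
send_rows([
  {"tx":0,"ty":0,"tz":0,"ax":0,"ay":0,"az":0},
  {"tx":0,"ty":0,"tz":0,"ax":0,"ay":0,"az":0},
  {"tx":0,"ty":0,"tz":0,"ax":0,"ay":0,"az":0},
  {"tx":0,"ty":0,"tz":0,"ax":0,"ay":0,"az":0},
  {"tx":0,"ty":0,"tz":0,"ax":0,"ay":0,"az":0},
], gripper=0.8)

```text
time_s: 10.18
ee_pos: [0.5984, 0.1075, 0.0153]
eef_rot: [3.141, 0.0, 1.572]
wrist_force: [-0.9, 0.5, 0.1]
finger_gap: 0.077
finger_force: 0.0
```

Request:
send_rows([
  {"tx":0,"ty":0,"tz":0.1,"ax":0,"ay":0,"az":0},
  {"tx":0,"ty":0,"tz":0.3,"ax":0,"ay":0,"az":0},
  {"tx":0,"ty":0,"tz":0.6,"ax":0,"ay":0,"az":0},
  {"tx":0,"ty":0,"tz":0.9,"ax":0,"ay":0,"az":0},
  {"tx":0,"ty":0,"tz":0.95,"ax":0,"ay":0,"az":0},
])

```text
time_s: 10.8
ee_pos: [0.6005, 0.1079, 0.1628]
eef_rot: [3.133, -0.001, 1.572]
wrist_force: [-0.3, -0.3, 0.0]
finger_gap: 0.0773
finger_force: 0.0
```

Request:
send_rows([
  {"tx":-0.25,"ty":0.25,"tz":0.1,"ax":0,"ay":0,"az":0},
  {"tx":-0.5,"ty":0.55,"tz":0.1,"ax":0,"ay":0,"az":0},
  {"tx":-0.88,"ty":0.85,"tz":0.1,"ax":0,"ay":0,"az":0},
  {"tx":-0.88,"ty":0.98,"tz":0.1,"ax":0,"ay":0,"az":0},
  {"tx":-0.88,"ty":0.98,"tz":0.1,"ax":0,"ay":0,"az":0},
  {"tx":-0.88,"ty":0.98,"tz":0.1,"ax":0,"ay":0,"az":0},
  {"tx":-0.88,"ty":0.98,"tz":0.1,"ax":0,"ay":0,"az":0},
], gripper=1)

```text
time_s: 11.68
ee_pos: [0.4668, 0.2535, 0.1726]
eef_rot: [-3.141, 0.001, 1.571]
wrist_force: [0.2, -0.6, -0.3]
finger_gap: 0.0857
finger_force: 0.0
```

```bash
python3 w.py w4
```

```text
ee [0.4668 0.2535 0.1726] [-3.141e+00  1.000e-03  1.571e+00] t 11.68
pad 0.65 [207.2 336.3] [0.3845 0.078 ] zmed 0.0023
pad 0.54 [382.7 317.4] [0.5733 0.1023] zmed 0.0054
pad 0.49 [384.5 366.2] [0.5812 0.0375] zmed 0.0056
weight_l 0.66 [392. 334.  13.  33.] ztop 0.048 knob [0.5748 0.1019] circ [0.5752 0.1013] 0.0047 med [0.5738 0.1038 0.0277]
weight_m 0.96 [289. 309.  29.  40.] ztop 0.0353 knob [0.4731 0.12  ] circ [0.4731 0.119 ] 0.0089 med [0.4728 0.1257 0.0238]
weight_l 0.59 [279. 152.  49.  46.] ztop 0.0478 knob [0.4643 0.2825] circ [0.4644 0.2823] 0.0118 med [0.4643 0.2854 0.0332]
```

View pics/w4.png

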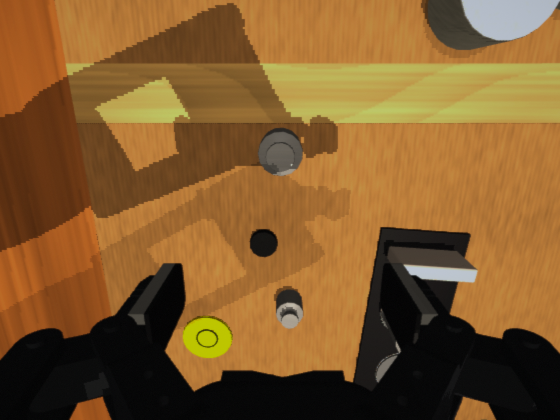

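L is at (280,152) at (0.464, 0.282), clear of the neighbouring black disc at (264,242).

Request:
send_rows([
  {"tx":-0.016,"ty":0.1,"tz":-0.1,"ax":0,"ay":0,"az":0},
  {"tx":-0.016,"ty":0.19,"tz":-0.3,"ax":0,"ay":0,"az":0},
  {"tx":-0.016,"ty":0.19,"tz":-0.5,"ax":0,"ay":0,"az":0},
  {"tx":-0.016,"ty":0.19,"tz":-0.7,"ax":0,"ay":0,"az":0},
  {"tx":-0.016,"ty":0.19,"tz":-0.8,"ax":0,"ay":0,"az":0},
  {"tx":-0.016,"ty":0.19,"tz":-0.8,"ax":0,"ay":0,"az":0},
  {"tx":-0.016,"ty":0.19,"tz":-0.8,"ax":0,"ay":0,"az":0},
])

```text
time_s: 12.85
ee_pos: [0.4646, 0.2836, 0.0536]
eef_rot: [3.14, -0.001, 1.572]
wrist_force: [-0.3, -0.2, 0.3]
finger_gap: 0.0855
finger_force: 0.0
```

Request:
send_rows([
  {"tx":0,"ty":-0.009,"tz":-0.1,"ax":0,"ay":0,"az":0},
  {"tx":0,"ty":-0.009,"tz":-0.2,"ax":0,"ay":0,"az":0},
  {"tx":0,"ty":-0.009,"tz":-0.28,"ax":0,"ay":0,"az":0},
  {"tx":0,"ty":-0.009,"tz":-0.31,"ax":0,"ay":0,"az":0},
  {"tx":0,"ty":-0.009,"tz":-0.31,"ax":0,"ay":0,"az":0},
])

```text
time_s: 13.48
ee_pos: [0.4638, 0.2816, 0.0059]
eef_rot: [-3.141, 0.0, 1.572]
wrist_force: [0.3, 0.8, -0.9]
finger_gap: 0.0853
finger_force: 0.0
```

Request:
send_rows([
  {"tx":0,"ty":0,"tz":0,"ax":0,"ay":0,"az":0},
  {"tx":0,"ty":0,"tz":0,"ax":0,"ay":0,"az":0},
  {"tx":0,"ty":0,"tz":0,"ax":0,"ay":0,"az":0},
  {"tx":0,"ty":0,"tz":0,"ax":0,"ay":0,"az":0},
  {"tx":0,"ty":0,"tz":0,"ax":0,"ay":0,"az":0},
  {"tx":0,"ty":0,"tz":0,"ax":0,"ay":0,"az":0},
  {"tx":0,"ty":0,"tz":0,"ax":0,"ay":0,"az":0},
  {"tx":0,"ty":0,"tz":0,"ax":0,"ay":0,"az":0},
], gripper=-1, grip_force=35)

```text
time_s: 14.48
ee_pos: [0.4645, 0.2819, 0.0069]
eef_rot: [3.14, -0.001, 1.572]
wrist_force: [0.6, -0.6, 5.8]
finger_gap: 0.0364
finger_force: 35.8
```

Request:
send_rows([
  {"tx":0,"ty":0,"tz":0.04,"ax":0,"ay":0,"az":0},
  {"tx":0,"ty":0,"tz":0.2,"ax":0,"ay":0,"az":0},
  {"tx":0,"ty":0,"tz":0.4,"ax":0,"ay":0,"az":0},
  {"tx":0,"ty":-0.1,"tz":0.6,"ax":0,"ay":0,"az":0},
  {"tx":0,"ty":-0.35,"tz":0.7,"ax":0,"ay":0,"az":0},
  {"tx":0,"ty":-0.65,"tz":0.7,"ax":0,"ay":0,"az":0},
  {"tx":0,"ty":-0.95,"tz":0.7,"ax":0,"ay":0,"az":0},
])

```text
time_s: 15.35
ee_pos: [0.4629, 0.1379, 0.111]
eef_rot: [-3.14, 0.0, 1.573]
wrist_force: [0.9, 0.5, -2.8]
finger_gap: 0.0367
finger_force: 35.9
```

Request:
send_rows([
  {"tx":0.15,"ty":-0.25,"tz":0,"ax":0,"ay":0,"az":0},
  {"tx":0.4,"ty":-0.5,"tz":0,"ax":0,"ay":0,"az":0},
  {"tx":0.7,"ty":-0.7,"tz":0,"ax":0,"ay":0,"az":0},
  {"tx":0.9,"ty":-0.75,"tz":0,"ax":0,"ay":0,"az":0},
  {"tx":0.9,"ty":-0.75,"tz":0,"ax":0,"ay":0,"az":0},
  {"tx":0.9,"ty":-0.75,"tz":0,"ax":0,"ay":0,"az":0},
  {"tx":0.9,"ty":-0.75,"tz":0,"ax":0,"ay":0,"az":0},
  {"tx":0.9,"ty":-0.75,"tz":0,"ax":0,"ay":0,"az":0},
])

```text
time_s: 16.35
ee_pos: [0.5982, 0.0271, 0.1114]
eef_rot: [-3.141, 0.0, 1.573]
wrist_force: [1.0, 0.6, -3.5]
finger_gap: 0.0364
finger_force: 36.1
```

```bash
python3 w.py w5
```

```text
ee [0.5982 0.0271 0.1114] [-3.141  0.     1.573] t 16.35
pad 0.94 [ -5.1 138.1] [0.3912 0.073 ] zmed 0.0022
pad 0.82 [264.6 360.8] [ 0.582  -0.1241] zmed 0.0059
pad 0.79 [416.  303.5] [ 0.7102 -0.0642] zmed 0.0024
pad 0.58 [435.3 193.2] [0.7128 0.0326] zmed 0.0025
pad 0.56 [285.3 198.9] [0.5997 0.0278] zmed 0.0059
weight_xl 0.96 [285.  88.  87.  90.] ztop 0.0689 knob [0.5977 0.1078] circ [0.5978 0.1077] 0.0156 med [0.5976 0.1083 0.0505]
weight_m 0.83 [93. 70. 66. 46.] ztop 0.0357 knob [0.4739 0.1185] circ [0.4734 0.1185] 0.0088 med [0.4793 0.1181 0.0242]
weight_xl 0.82 [282. 286.  93. 123.] ztop 0.152 knob [0.5976 0.0287] circ [0.5978 0.0277] 0.0123 med [0.5975 0.036  0.1375]
```

View pics/w5.png

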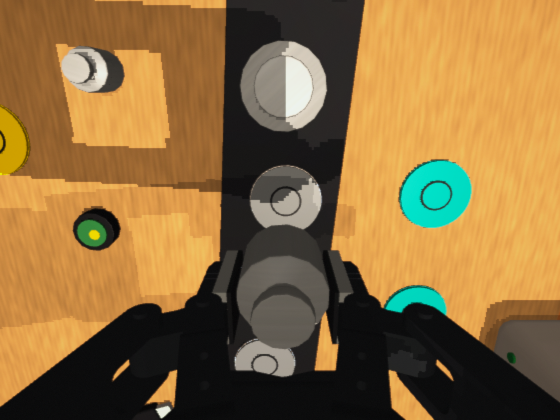

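XL stands centred on the end pad at (285,88). The held L is at (282,290) and its pad's ring is at (286,201), about 2 mm off in x. Lowering.

Request:
send_rows([
  {"tx":0.011,"ty":-0.005,"tz":-0.15,"ax":0,"ay":0,"az":0},
  {"tx":0.011,"ty":-0.005,"tz":-0.35,"ax":0,"ay":0,"az":0},
  {"tx":0.011,"ty":-0.005,"tz":-0.5,"ax":0,"ay":0,"az":0},
  {"tx":0.011,"ty":-0.005,"tz":-0.6,"ax":0,"ay":0,"az":0},
  {"tx":0.011,"ty":-0.005,"tz":-0.63,"ax":0,"ay":0,"az":0},
  {"tx":0.011,"ty":-0.005,"tz":-0.63,"ax":0,"ay":0,"az":0},
  {"tx":0.011,"ty":-0.005,"tz":-0.63,"ax":0,"ay":0,"az":0},
])

```text
time_s: 17.52
ee_pos: [0.6013, 0.0259, 0.0178]
eef_rot: [3.14, -0.0, 1.572]
wrist_force: [0.1, 0.1, -2.4]
finger_gap: 0.0367
finger_force: 36.1
```

Request:
send_rows([
  {"tx":-0.007,"ty":0.003,"tz":-0.005,"ax":0,"ay":0,"az":0},
  {"tx":-0.007,"ty":0.003,"tz":-0.013,"ax":0,"ay":0,"az":0},
  {"tx":-0.007,"ty":0.003,"tz":-0.018,"ax":0,"ay":0,"az":0},
  {"tx":-0.007,"ty":0.003,"tz":-0.023,"ax":0,"ay":0,"az":0},
  {"tx":-0.007,"ty":0.003,"tz":-0.027,"ax":0,"ay":0,"az":0},
  {"tx":-0.007,"ty":0.003,"tz":-0.027,"ax":0,"ay":0,"az":0},
  {"tx":-0.007,"ty":0.003,"tz":-0.027,"ax":0,"ay":0,"az":0},
])

```text
time_s: 18.4
ee_pos: [0.5995, 0.0264, 0.0139]
eef_rot: [3.141, -0.0, 1.572]
wrist_force: [-2.5, -0.3, 5.7]
finger_gap: 0.0367
finger_force: 37.1
```

Request:
send_rows([
  {"tx":0,"ty":0,"tz":0,"ax":0,"ay":0,"az":0},
  {"tx":0,"ty":0,"tz":0,"ax":0,"ay":0,"az":0},
  {"tx":0,"ty":0,"tz":0,"ax":0,"ay":0,"az":0},
  {"tx":0,"ty":0,"tz":0,"ax":0,"ay":0,"az":0},
  {"tx":0,"ty":0,"tz":0,"ax":0,"ay":0,"az":0},
], gripper=0.6)

```text
time_s: 19.02
ee_pos: [0.5995, 0.0264, 0.0127]
eef_rot: [3.142, 0.0, 1.572]
wrist_force: [-0.3, 0.2, -0.4]
finger_gap: 0.0682
finger_force: 0.0
```

Request:
send_rows([
  {"tx":0,"ty":0,"tz":0.1,"ax":0,"ay":0,"az":0},
  {"tx":0,"ty":0,"tz":0.3,"ax":0,"ay":0,"az":0},
  {"tx":0,"ty":0,"tz":0.6,"ax":0,"ay":0,"az":0},
  {"tx":-0.1,"ty":0,"tz":0.8,"ax":0,"ay":0,"az":0},
  {"tx":-0.35,"ty":0.15,"tz":0.8,"ax":0,"ay":0,"az":0},
  {"tx":-0.65,"ty":0.4,"tz":0.8,"ax":0,"ay":0,"az":0},
  {"tx":-0.84,"ty":0.61,"tz":0.8,"ax":0,"ay":0,"az":0},
  {"tx":-0.84,"ty":0.61,"tz":0.8,"ax":0,"ay":0,"az":0},
  {"tx":-0.84,"ty":0.61,"tz":0.8,"ax":0,"ay":0,"az":0},
  {"tx":-0.84,"ty":0.61,"tz":0.8,"ax":0,"ay":0,"az":0},
])

```text
time_s: 20.27
ee_pos: [0.4746, 0.1173, 0.1331]
eef_rot: [3.14, 0.0, 1.571]
wrist_force: [-0.2, -0.0, 0.5]
finger_gap: 0.0687
finger_force: 0.0
```

```bash
python3 w.py w6
```

```text
ee [0.4746 0.1173 0.1331] [3.14  0.    1.571] t 20.27
pad 0.59 [429.3 201. ] [0.5957 0.1093] zmed 0.0054
pad 0.58 [178.1 238.4] [0.3848 0.0757] zmed 0.0024
pad 0.57 [545.9 280.8] [0.7102 0.0342] zmed 0.0026
weight_xl 0.66 [450. 214.  91.  77.] ztop 0.0686 knob [0.5967 0.1088] circ [0.5976 0.108 ] 0.016 med [0.5886 0.1152 0.0496]
weight_l 0.78 [431. 297.  57.  51.] ztop 0.0544 knob [0.5992 0.0342] circ [0.5658 0.0773] 0.0683 med [0.5965 0.0388 0.0386]
weight_m 0.61 [280. 191.  36.  41.] ztop 0.0356 knob [0.473  0.1193] circ [0.473  0.1186] 0.0086 med [0.4731 0.1233 0.0244]
```

View pics/w6.png

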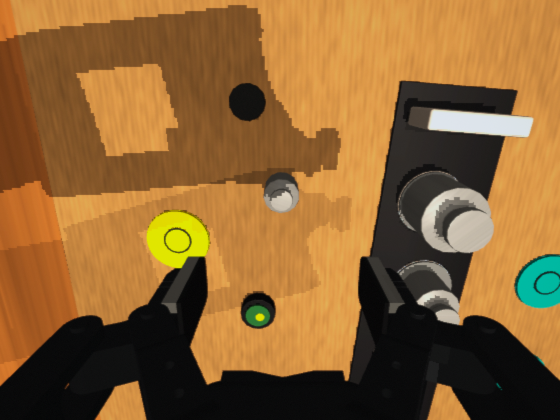

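M is at (281,192), clear of the yellow disc and the level. Descending.

Request:
send_rows([
  {"tx":-0.01,"ty":0.008,"tz":-0.2,"ax":0,"ay":0,"az":0},
  {"tx":-0.01,"ty":0.008,"tz":-0.4,"ax":0,"ay":0,"az":0},
  {"tx":-0.01,"ty":0.008,"tz":-0.6,"ax":0,"ay":0,"az":0},
  {"tx":-0.01,"ty":0.008,"tz":-0.77,"ax":0,"ay":0,"az":0},
  {"tx":-0.01,"ty":0.008,"tz":-0.83,"ax":0,"ay":0,"az":0},
  {"tx":-0.01,"ty":0.008,"tz":-0.845,"ax":0,"ay":0,"az":0},
  {"tx":-0.01,"ty":0.008,"tz":-0.845,"ax":0,"ay":0,"az":0},
  {"tx":-0.01,"ty":0.008,"tz":-0.845,"ax":0,"ay":0,"az":0},
])

```text
time_s: 21.58
ee_pos: [0.4727, 0.1192, 0.0069]
eef_rot: [3.14, -0.0, 1.572]
wrist_force: [0.5, -0.3, -0.6]
finger_gap: 0.0686
finger_force: 0.0
```

Request:
send_rows([
  {"tx":0,"ty":0,"tz":0,"ax":0,"ay":0,"az":0},
  {"tx":0,"ty":0,"tz":0,"ax":0,"ay":0,"az":0},
  {"tx":0,"ty":0,"tz":0,"ax":0,"ay":0,"az":0},
  {"tx":0,"ty":0,"tz":0,"ax":0,"ay":0,"az":0},
  {"tx":0,"ty":0,"tz":0,"ax":0,"ay":0,"az":0},
  {"tx":0,"ty":0,"tz":0,"ax":0,"ay":0,"az":0},
  {"tx":0,"ty":0,"tz":0,"ax":0,"ay":0,"az":0},
  {"tx":0,"ty":0,"tz":0,"ax":0,"ay":0,"az":0},
], gripper=-1, grip_force=25)

```text
time_s: 22.58
ee_pos: [0.4724, 0.1191, 0.0065]
eef_rot: [3.141, -0.0, 1.572]
wrist_force: [-1.2, -0.6, 5.9]
finger_gap: 0.0266
finger_force: 24.8
```

Request:
send_rows([
  {"tx":0,"ty":0,"tz":0.04,"ax":0,"ay":0,"az":0},
  {"tx":0,"ty":0,"tz":0.2,"ax":0,"ay":0,"az":0},
  {"tx":0,"ty":0,"tz":0.4,"ax":0,"ay":0,"az":0},
  {"tx":0,"ty":-0.1,"tz":0.6,"ax":0,"ay":0,"az":0},
  {"tx":0,"ty":-0.35,"tz":0.7,"ax":0,"ay":0,"az":0},
  {"tx":0,"ty":-0.65,"tz":0.7,"ax":0,"ay":0,"az":0},
  {"tx":0,"ty":-0.87,"tz":0.7,"ax":0,"ay":0,"az":0},
])

```text
time_s: 23.45
ee_pos: [0.4715, -0.0128, 0.1112]
eef_rot: [-3.141, 0.0, 1.572]
wrist_force: [-0.7, 0.6, -1.4]
finger_gap: 0.0263
finger_force: 25.0
```

Request:
send_rows([
  {"tx":0.2,"ty":-0.1,"tz":0,"ax":0,"ay":0,"az":0},
  {"tx":0.5,"ty":-0.2,"tz":0,"ax":0,"ay":0,"az":0},
  {"tx":0.78,"ty":-0.257,"tz":0,"ax":0,"ay":0,"az":0},
  {"tx":0.78,"ty":-0.257,"tz":0,"ax":0,"ay":0,"az":0},
  {"tx":0.78,"ty":-0.257,"tz":0,"ax":0,"ay":0,"az":0},
  {"tx":0.78,"ty":-0.257,"tz":0,"ax":0,"ay":0,"az":0},
  {"tx":0.78,"ty":-0.257,"tz":0,"ax":0,"ay":0,"az":0},
])

```text
time_s: 24.32
ee_pos: [0.5882, -0.0497, 0.1112]
eef_rot: [-3.141, -0.0, 1.572]
wrist_force: [0.8, -0.3, -2.1]
finger_gap: 0.0269
finger_force: 25.2
```

```bash
python3 w.py w7
```

```text
ee [ 0.5882 -0.0497  0.1112] [-3.141 -0.     1.572] t 24.32
pad 0.96 [300.   93.8] [0.5996 0.0271] zmed 0.0058
pad 0.95 [285.1 199.3] [ 0.5896 -0.0492] zmed 0.0059
pad 0.88 [438.  230.6] [ 0.7092 -0.0747] zmed 0.0025
pad 0.82 [464.5  88.3] [0.7124 0.0309] zmed 0.0026
pad 0.76 [296.6  -7. ] [0.5963 0.0881] zmed 0.0057
pad 0.73 [-1.2 30.9] [0.4018 0.0659] zmed 0.0022
pad 0.6 [308.3   7.2] [0.6039 0.0801] zmed 0.0108
weight_l 0.88 [301.  92.  66.  61.] ztop 0.0549 knob [0.5989 0.0268] circ [0.5989 0.0267] 0.0117 med [0.5982 0.0272 0.0406]
weight_xl 0.85 [282. 279.  62.  87.] ztop 0.1401 knob [ 0.5875 -0.0489] circ [ 0.5874 -0.0498] 0.0091 med [ 0.5874 -0.0436  0.129 ]
```

View pics/w7.png

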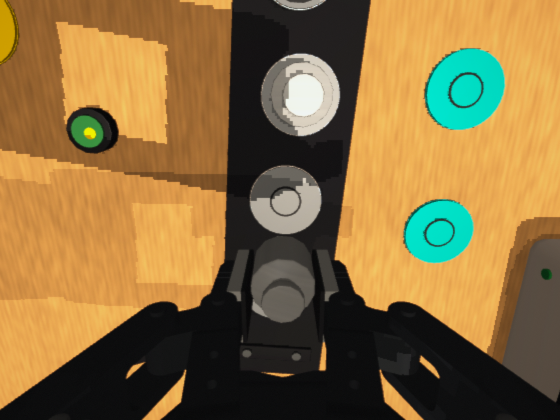

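L is centred on its pad at (301,92). The held M is at (283,280) and its ring is at (286,201). Lowering M.

Request:
send_rows([
  {"tx":0.007,"ty":0,"tz":-0.15,"ax":0,"ay":0,"az":0},
  {"tx":0.007,"ty":0,"tz":-0.35,"ax":0,"ay":0,"az":0},
  {"tx":0.007,"ty":0,"tz":-0.5,"ax":0,"ay":0,"az":0},
  {"tx":0.007,"ty":0,"tz":-0.6,"ax":0,"ay":0,"az":0},
  {"tx":0.007,"ty":0,"tz":-0.63,"ax":0,"ay":0,"az":0},
  {"tx":0.007,"ty":0,"tz":-0.63,"ax":0,"ay":0,"az":0},
  {"tx":0.007,"ty":0,"tz":-0.63,"ax":0,"ay":0,"az":0},
])

```text
time_s: 25.5
ee_pos: [0.5908, -0.05, 0.0175]
eef_rot: [3.14, 0.0, 1.572]
wrist_force: [0.4, 0.0, -1.4]
finger_gap: 0.0266
finger_force: 25.2
```

Request:
send_rows([
  {"tx":-0.003,"ty":0.002,"tz":-0.005,"ax":0,"ay":0,"az":0},
  {"tx":-0.003,"ty":0.002,"tz":-0.012,"ax":0,"ay":0,"az":0},
  {"tx":-0.003,"ty":0.002,"tz":-0.018,"ax":0,"ay":0,"az":0},
  {"tx":-0.003,"ty":0.002,"tz":-0.023,"ax":0,"ay":0,"az":0},
  {"tx":-0.003,"ty":0.002,"tz":-0.027,"ax":0,"ay":0,"az":0},
  {"tx":-0.003,"ty":0.002,"tz":-0.027,"ax":0,"ay":0,"az":0},
  {"tx":-0.003,"ty":0.002,"tz":-0.027,"ax":0,"ay":0,"az":0},
])

```text
time_s: 26.38
ee_pos: [0.5897, -0.0497, 0.0135]
eef_rot: [3.141, 0.0, 1.572]
wrist_force: [-2.6, -0.5, 5.6]
finger_gap: 0.0265
finger_force: 25.9
```

Request:
send_rows([
  {"tx":0,"ty":0,"tz":0,"ax":0,"ay":0,"az":0},
  {"tx":0,"ty":0,"tz":0,"ax":0,"ay":0,"az":0},
  {"tx":0,"ty":0,"tz":0,"ax":0,"ay":0,"az":0},
  {"tx":0,"ty":0,"tz":0,"ax":0,"ay":0,"az":0},
  {"tx":0,"ty":0,"tz":0,"ax":0,"ay":0,"az":0},
], gripper=0.4)

```text
time_s: 27.0
ee_pos: [0.5897, -0.0497, 0.0124]
eef_rot: [3.142, 0.0, 1.572]
wrist_force: [0.3, 0.3, -0.5]
finger_gap: 0.0598
finger_force: 0.0
```

Request:
send_rows([
  {"tx":0,"ty":0,"tz":0.1,"ax":0,"ay":0,"az":0},
  {"tx":0,"ty":0,"tz":0.3,"ax":0,"ay":0,"az":0},
  {"tx":0,"ty":0,"tz":0.6,"ax":0,"ay":0,"az":0},
  {"tx":-0.1,"ty":-0.1,"tz":0.8,"ax":0,"ay":0,"az":0},
  {"tx":-0.35,"ty":-0.35,"tz":0.8,"ax":0,"ay":0,"az":0},
  {"tx":-0.6,"ty":-0.65,"tz":0.8,"ax":0,"ay":0,"az":0},
  {"tx":-0.8,"ty":-0.95,"tz":0.8,"ax":0,"ay":0,"az":0},
])

```text
time_s: 27.88
ee_pos: [0.4685, -0.1932, 0.1338]
eef_rot: [3.14, 0.001, 1.573]
wrist_force: [0.3, -0.8, 0.9]
finger_gap: 0.0597
finger_force: 0.0
```

Request:
send_rows([
  {"tx":-0.05,"ty":-0.3,"tz":0,"ax":0,"ay":0,"az":0},
  {"tx":-0.11,"ty":-0.67,"tz":0,"ax":0,"ay":0,"az":0},
  {"tx":-0.11,"ty":-0.67,"tz":0,"ax":0,"ay":0,"az":0},
  {"tx":-0.11,"ty":-0.67,"tz":0,"ax":0,"ay":0,"az":0},
  {"tx":-0.11,"ty":-0.67,"tz":0,"ax":0,"ay":0,"az":0},
  {"tx":-0.11,"ty":-0.67,"tz":0,"ax":0,"ay":0,"az":0},
])

```text
time_s: 28.62
ee_pos: [0.4534, -0.2916, 0.1327]
eef_rot: [3.142, -0.0, 1.574]
wrist_force: [0.1, -0.2, 0.5]
finger_gap: 0.0599
finger_force: 0.0
```

```bash
python3 w.py w8
```

```text
ee [ 0.4534 -0.2916  0.1327] [ 3.142 -0.     1.574] t 28.62
pad 0.55 [487.7 -81.5] [ 0.586  -0.1055] zmed 0.0057
weight_s 0.77 [284. 194.  20.  27.] ztop 0.0245 knob [ 0.4521 -0.2924] circ [ 0.4521 -0.2926] 0.0055 med [ 0.4525 -0.2894  0.0166]
```

View pics/w8.png

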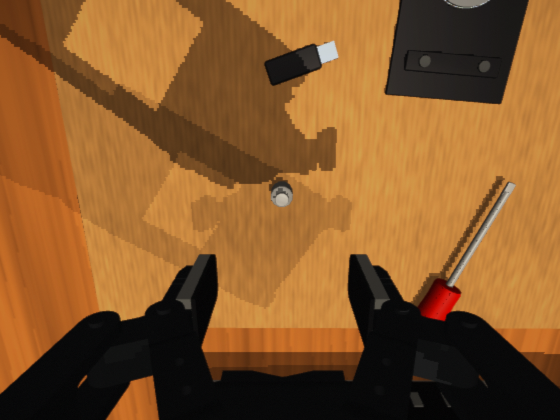

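S is at (282,196), with the screwdriver clear to the right. Descending to a low grip.

Request:
send_rows([
  {"tx":-0.006,"ty":-0.006,"tz":-0.2,"ax":0,"ay":0,"az":0},
  {"tx":-0.006,"ty":-0.006,"tz":-0.4,"ax":0,"ay":0,"az":0},
  {"tx":-0.006,"ty":-0.006,"tz":-0.6,"ax":0,"ay":0,"az":0},
  {"tx":-0.006,"ty":-0.006,"tz":-0.77,"ax":0,"ay":0,"az":0},
  {"tx":-0.006,"ty":-0.006,"tz":-0.83,"ax":0,"ay":0,"az":0},
  {"tx":-0.006,"ty":-0.006,"tz":-0.85,"ax":0,"ay":0,"az":0},
  {"tx":-0.006,"ty":-0.006,"tz":-0.85,"ax":0,"ay":0,"az":0},
  {"tx":-0.006,"ty":-0.006,"tz":-0.85,"ax":0,"ay":0,"az":0},
])

```text
time_s: 29.92
ee_pos: [0.4528, -0.2939, 0.0059]
eef_rot: [3.14, 0.001, 1.572]
wrist_force: [0.4, -0.1, -0.5]
finger_gap: 0.0598
finger_force: 0.0
```

Request:
send_rows([
  {"tx":0,"ty":0,"tz":0,"ax":0,"ay":0,"az":0},
  {"tx":0,"ty":0,"tz":0,"ax":0,"ay":0,"az":0},
  {"tx":0,"ty":0,"tz":0,"ax":0,"ay":0,"az":0},
  {"tx":0,"ty":0,"tz":0,"ax":0,"ay":0,"az":0},
  {"tx":0,"ty":0,"tz":0,"ax":0,"ay":0,"az":0},
  {"tx":0,"ty":0,"tz":0,"ax":0,"ay":0,"az":0},
  {"tx":0,"ty":0,"tz":0,"ax":0,"ay":0,"az":0},
  {"tx":0,"ty":0,"tz":0,"ax":0,"ay":0,"az":0},
], gripper=-1, grip_force=20)

```text
time_s: 30.92
ee_pos: [0.4524, -0.2936, 0.0053]
eef_rot: [3.141, 0.0, 1.572]
wrist_force: [0.5, 0.9, 6.0]
finger_gap: 0.0166
finger_force: 20.1
```

Request:
send_rows([
  {"tx":0,"ty":0,"tz":0.04,"ax":0,"ay":0,"az":0},
  {"tx":0,"ty":0,"tz":0.2,"ax":0,"ay":0,"az":0},
  {"tx":0,"ty":0,"tz":0.4,"ax":0,"ay":0,"az":0},
  {"tx":0,"ty":0.1,"tz":0.6,"ax":0,"ay":0,"az":0},
  {"tx":0,"ty":0.35,"tz":0.7,"ax":0,"ay":0,"az":0},
  {"tx":0,"ty":0.6,"tz":0.7,"ax":0,"ay":0,"az":0},
])

```text
time_s: 31.68
ee_pos: [0.453, -0.2032, 0.1113]
eef_rot: [3.139, 0.001, 1.571]
wrist_force: [1.0, -0.3, -0.5]
finger_gap: 0.0171
finger_force: 19.6
```

Request:
send_rows([
  {"tx":0.2,"ty":0.15,"tz":0,"ax":0,"ay":0,"az":0},
  {"tx":0.5,"ty":0.35,"tz":0,"ax":0,"ay":0,"az":0},
  {"tx":0.864,"ty":0.507,"tz":0,"ax":0,"ay":0,"az":0},
  {"tx":0.864,"ty":0.507,"tz":0,"ax":0,"ay":0,"az":0},
  {"tx":0.864,"ty":0.507,"tz":0,"ax":0,"ay":0,"az":0},
  {"tx":0.864,"ty":0.507,"tz":0,"ax":0,"ay":0,"az":0},
  {"tx":0.864,"ty":0.507,"tz":0,"ax":0,"ay":0,"az":0},
])

```text
time_s: 32.55
ee_pos: [0.581, -0.1281, 0.1102]
eef_rot: [-3.141, -0.0, 1.571]
wrist_force: [-1.7, 0.1, 0.6]
finger_gap: 0.0168
finger_force: 19.7
```

```bash
python3 w.py w9
```

```text
ee [ 0.581  -0.1281  0.1102] [-3.141 -0.     1.571] t 32.55
pad 0.95 [464.1 131.1] [ 0.7091 -0.0765] zmed 0.0026
pad 0.74 [491.1  -7.7] [0.7121 0.0099] zmed 0.0023
pad 0.58 [295.9  91.6] [ 0.5895 -0.05  ] zmed 0.0058
weight_xl 0.79 [282. 271.  38.  58.] ztop 0.1293 knob [ 0.5803 -0.1265] circ [ 0.5803 -0.1306] 0.0041 med [ 0.5805 -0.123   0.1212]
weight_l 0.72 [298.  91.  48.  48.] ztop 0.0429 knob [ 0.589 -0.05 ] circ [ 0.589  -0.0502] 0.0086 med [ 0.5888 -0.0496  0.032 ]
```

View pics/w9.png

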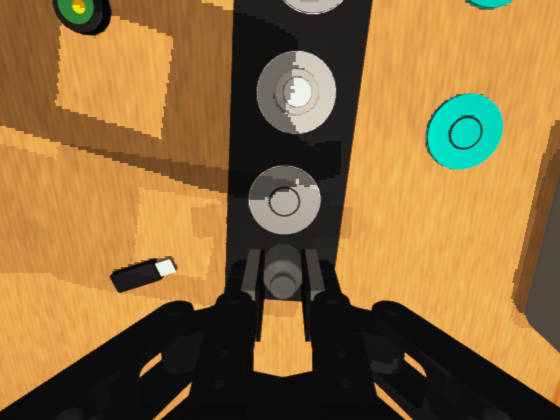

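M is centred on its pad at (298,91). S is held at (282,275) and its ring is at (285,201). Lowering S.

Request:
send_rows([
  {"tx":0,"ty":0,"tz":-0.15,"ax":0,"ay":0,"az":0},
  {"tx":0,"ty":0,"tz":-0.35,"ax":0,"ay":0,"az":0},
  {"tx":0,"ty":0,"tz":-0.5,"ax":0,"ay":0,"az":0},
  {"tx":0,"ty":0,"tz":-0.6,"ax":0,"ay":0,"az":0},
  {"tx":0,"ty":0,"tz":-0.63,"ax":0,"ay":0,"az":0},
  {"tx":0,"ty":0,"tz":-0.63,"ax":0,"ay":0,"az":0},
  {"tx":0,"ty":0,"tz":-0.63,"ax":0,"ay":0,"az":0},
])

```text
time_s: 33.72
ee_pos: [0.5825, -0.1277, 0.0164]
eef_rot: [3.14, 0.0, 1.572]
wrist_force: [-0.1, -0.8, 0.0]
finger_gap: 0.0168
finger_force: 19.7
```

Request:
send_rows([
  {"tx":0,"ty":-0.004,"tz":-0.005,"ax":0,"ay":0,"az":0},
  {"tx":0,"ty":-0.004,"tz":-0.012,"ax":0,"ay":0,"az":0},
  {"tx":0,"ty":-0.004,"tz":-0.018,"ax":0,"ay":0,"az":0},
  {"tx":0,"ty":-0.004,"tz":-0.023,"ax":0,"ay":0,"az":0},
  {"tx":0,"ty":-0.004,"tz":-0.027,"ax":0,"ay":0,"az":0},
  {"tx":0,"ty":-0.004,"tz":-0.027,"ax":0,"ay":0,"az":0},
  {"tx":0,"ty":-0.004,"tz":-0.027,"ax":0,"ay":0,"az":0},
])

```text
time_s: 34.6
ee_pos: [0.5818, -0.1281, 0.0123]
eef_rot: [3.141, 0.0, 1.572]
wrist_force: [-2.0, 1.2, 6.6]
finger_gap: 0.0172
finger_force: 20.3
```

Contact made. I'll release, lift straight up and back off to look.

Request:
send_rows([
  {"tx":0,"ty":0,"tz":0,"ax":0,"ay":0,"az":0},
  {"tx":0,"ty":0,"tz":0,"ax":0,"ay":0,"az":0},
  {"tx":0,"ty":0,"tz":0,"ax":0,"ay":0,"az":0},
  {"tx":0,"ty":0,"tz":0,"ax":0,"ay":0,"az":0},
  {"tx":0,"ty":0,"tz":0,"ax":0,"ay":0,"az":0},
], gripper=0.2)

```text
time_s: 35.22
ee_pos: [0.5818, -0.1281, 0.0114]
eef_rot: [3.142, -0.0, 1.572]
wrist_force: [-0.2, -0.4, 0.6]
finger_gap: 0.0515
finger_force: 0.0
```

Request:
send_rows([
  {"tx":0,"ty":0,"tz":0.1,"ax":0,"ay":0,"az":0},
  {"tx":0,"ty":0,"tz":0.3,"ax":0,"ay":0,"az":0},
  {"tx":0,"ty":0,"tz":0.6,"ax":0,"ay":0,"az":0},
  {"tx":0,"ty":0,"tz":0.9,"ax":0,"ay":0,"az":0},
  {"tx":0,"ty":0,"tz":1,"ax":0,"ay":0,"az":0},
])

```text
time_s: 35.85
ee_pos: [0.5834, -0.1285, 0.1656]
eef_rot: [3.135, 0.002, 1.572]
wrist_force: [0.2, 0.2, -0.9]
finger_gap: 0.0511
finger_force: 0.0
```

Request:
send_rows([
  {"tx":-0.2,"ty":0.1,"tz":0.25,"ax":0,"ay":0,"az":0},
  {"tx":-0.4,"ty":0.3,"tz":0.5,"ax":0,"ay":0,"az":0},
  {"tx":-0.4,"ty":0.6,"tz":0.75,"ax":0,"ay":0,"az":0},
  {"tx":-0.4,"ty":0.9,"tz":0.93,"ax":0,"ay":0,"az":0},
  {"tx":-0.4,"ty":0.9,"tz":0.93,"ax":0,"ay":0,"az":0},
  {"tx":-0.4,"ty":0.9,"tz":0.93,"ax":0,"ay":0,"az":0},
  {"tx":-0.4,"ty":0.9,"tz":0.93,"ax":0,"ay":0,"az":0},
])

```text
time_s: 36.72
ee_pos: [0.5213, 0.0059, 0.2996]
eef_rot: [-3.139, 0.0, 1.571]
wrist_force: [-0.0, 0.7, -0.5]
finger_gap: 0.051
finger_force: 0.0
```

```bash
python3 w.py w10; python3 m.py | grep -E "scene|side|weight_|bubble"
```

```text
ee [0.5213 0.0059 0.2996] [-3.139  0.     1.571] t 36.73
pad 0.95 [422.5 214.5] [ 0.7101 -0.0749] zmed 0.0025
pad 0.83 [344.9 138.6] [0.599  0.0273] zmed 0.0058
pad 0.68 [172.2 100.8] [0.3847 0.0731] zmed 0.0025
pad 0.61 [343.5  73.3] [0.593  0.1048] zmed 0.0055
pad 0.61 [435.2 135.4] [0.7127 0.0313] zmed 0.0026
pad 0.56 [326.  249.3] [ 0.5813 -0.1271] zmed 0.0058
pad 0.55 [334.1 196.3] [ 0.589  -0.0491] zmed 0.0058
weight_xl 0.57 [354.  68.  49.  44.] ztop 0.069 knob [0.5975 0.1077] circ [0.5978 0.1076] 0.0155 med [0.5934 0.107  0.05  ]
weight_l 0.73 [348. 139.  37.  30.] ztop 0.055 knob [0.5989 0.027 ] circ [0.5991 0.0268] 0.0118 med [0.5955 0.0297 0.0402]
weight_l 0.69 [335. 199.  20.  25.] ztop 0.0431 knob [ 0.5889 -0.0495] circ [ 0.5893 -0.0498] 0.0087 med [ 0.5864 -0.0454  0.0315]
weight_m 0.53 [329. 255.  14.  20.] ztop 0.0315 knob [ 0.5815 -0.1264] circ [ 0.5817 -0.1275] 0.0052 med [ 0.5806 -0.1231  0.0231]
scene
weight_xl 0.76 [313. 232.  29.  41.] z [0.009 0.069] c@7mm [0.5751 0.098 ] med [0.6131 0.1137 0.0475] fit [0.5986 0.1078] 0.0008
weight_l 0.75 [272. 224.  24.  29.] 
[... 2001 characters left out ...]
 med [0.5917 0.0173 0.0378] fit [0.5796 0.0066] 0.0098
weight_m 0.66 [346. 262.  10.  18.] z [0.009 0.034] c@7mm [ 0.5911 -0.1215] med [ 0.5781 -0.1312  0.0237] fit [ 0.5868 -0.1242] 0.0013
weight_s 0.83 [315. 234.  16.  22.] z [0.006 0.044] c@7mm [ 0.6043 -0.0385] med [ 0.5843 -0.0563  0.0309] fit [ 0.5877 -0.0547] 0.018
weight_s 0.76 [290. 208.  21.  30.] z [0.01  0.056] c@7mm [0.6172 0.0454] med [0.5917 0.0173 0.0378] fit [0.5912 0.0197] 0.0098
weight_s 0.66 [346. 262.  10.  18.] z [0.009 0.034] c@7mm [ 0.5911 -0.1215] med [ 0.5781 -0.1312  0.0237] fit [ 0.5712 -0.1383] 0.0061
bubble_level 0.58 [236. 263.  20.  20.] z [0.001 0.016] c@7mm [4.521e-01 1.000e-04] med [ 0.4499 -0.0043  0.0122]
```

View pics/w10.png

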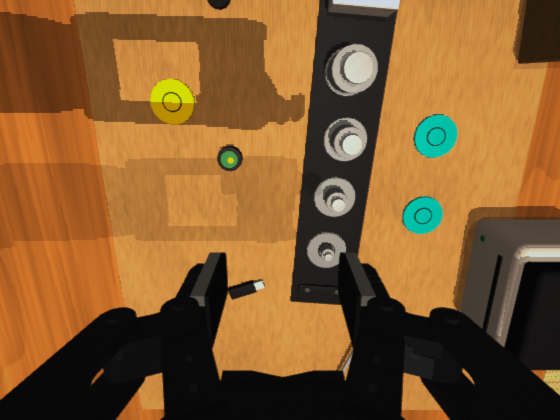

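All four weights stand upright and centred to about 1 mm. They are in order from the stop: XL (354,68), L (348,139), M (335,199), S (328,253). The level at (230,158) hasn't moved, and the arm is clear and touching nothing.

```bash
python3 -c "
from rig import bot
print(bot.job_done())"
```

```text
the job is handed in; nothing more can be done
None
```

The four weights stand upright on their pads, centred to about 1 mm, in size order with the largest next to the white end stop; the bubble level was left untouched and the job was handed in at about 38 s of the 122 s limit.

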